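# Clear the spacer tray, reverse the ratchet and clamp the solder pallet

## Task

Clamp the circuit-board pallet in its fixture with the ratchet handle. First lift the open yellow tray of loose brass spacers out of the handle's swing and set it down on the middle of the blue-topped stand, carrying it level so that no spacer is lost, and push the red-tipped reversing lever on the ratchet head fully across from loosen to tighten (clockwise seen from above), in either order; then work the handle back and forth until the clamp screw is hard down and turns no further. Leave the lever on tighten, and leave the screwdriver, the solder reel and the flux bottle where they stand.

Things in the scene. Friction and masses are not known exactly. Their poses are not given: they have to be found in the camera images.
- screw_axis (a point): Point on the upright axis of the clamp screw, on top of the fixture's fixed 12 mm thick base plate; x axis away from the robot over the pallet, z up. The plate reaches 215 mm in front of the axis (-x) and 130 mm to each side. Strap and pallet lie across and behind the axis; two toggle clamps with red handles, 135 mm high, stand 100 mm behind it and 125 mm to each side.
- screw (a joint): Turn of the clamp screw, rad, growing clockwise seen from above (tightening). Starts between 0.8 and 1.4; dead stop at 2.6, where the strap is hard down on the pallet. The strap, ratchet handle and lever sink 8 mm per full turn, 3 mm in all. It stays where it is left; only the ratchet turns it, with about 0.6 Nm.
- ratchet (a joint): Swing of the handle about the screw's axis, rad, growing clockwise seen from above; 0: along the fixture's -x, towards the robot. Rubber stops at -0.75 and 0.75. Starts between -0.70 and -0.42, stays where left. Friction 0.5 Nm, plus 0.6 Nm while it drives the screw (7 to 8 N at handle_grip). 16 teeth: up to 0.4 rad is lost at the start of a stroke.
- handle_grip (a point): Point on the handle's centre line 150 mm from the screw's axis, about 55 mm above the bench; x axis outwards along the handle. Level round bar: steel 16 mm thick from 46 to 100 mm from the axis, black rubber sleeve 21 mm thick from 100 to 202 mm; 32 mm of free space under it. Push it with fingers put down beside the sleeve, or open on either side of it.
- reverser (a joint): Angle of the reversing lever on the ratchet head, rad, growing clockwise seen from above, stops at -0.42 and 0.42. Negative: loosens (drives the screw anticlockwise, slips clockwise). Positive: tightens (drives clockwise, slips back). Starts at -0.3 to -0.42, stays where put; takes 4 to 7 N at the tip, too little to move the handle. Push it to the stop.
- lever_tip (a point): Point in the upright red tab at the lever's end, 7 mm below its top; tab 10 x 10 x 18 mm, its foot just above the steel ratchet head, about 69 mm above the bench. The lever's pivot is on the handle's centre line 32 mm from the screw's axis, the tab 30 mm beyond it (x axis from pivot to tab), so it sweeps 24 mm across the handle. Push it clockwise, as the handle moves to tighten.
- tray_mid (a point): Centre of the open yellow plastic tray, half-way up: 90 mm (its x) x 58 mm (its y) x 45 mm high, walls 3 mm, about 0.12 kg and 60 g of spacers. It starts upright on the base plate, in the handle's swing. It can be gripped from above across its 58 mm width.
- spacer1: Loose brass spacer 1 of 5, 24 mm long, 9.5 mm thick, 12 g, lying in the tray; origin under its centre.
- spacer2: Loose brass spacer 2 of 5, 24 mm long, 9.5 mm thick, 12 g, lying in the tray; origin under its centre.
- spacer3: Loose brass spacer 3 of 5, 24 mm long, 9.5 mm thick, 12 g, lying in the tray; origin under its centre.
- spacer4: Loose brass spacer 4 of 5, 24 mm long, 9.5 mm thick, 12 g, lying in the tray; origin under its centre.
- spacer5: Loose brass spacer 5 of 5, 24 mm long, 9.5 mm thick, 12 g, lying in the tray; origin under its centre.
- blue_stand_top (a point): Centre of the top of the blue-topped stand, a fixed flat aluminium riser 150 x 150 mm, its top 30 mm above the bench. It stands left or right of the fixture, the like grey-topped stand on the other side.
- driver: Small screwdriver, 130 mm long, lying on the grey-topped stand; leave it there. Origin under its middle.
- solder_reel: Black reel of solder, 56 mm across, 36 mm high, standing on the grey-topped stand; leave it there. Origin under its centre.
- flux_bottle: White bottle with red cap, 40 mm across, 95 mm high, on the bench beside the fixture; leave it there. Origin under its centre.
There are look-alikes about, which are no part of the job. There is more than one size of the part that bears tray_mid; the job needs the smaller. What is shaped like the part that bears blue_stand_top but turquoise is not meant.

How it is judged:
By the outcome, as a careful person would: the job done as asked, in the order asked, and still so for the second after the job is handed in, with the robot touching nothing.
It also fails if it takes over 67 s, if anything falls off the work surface, if the arm or the gripper's body presses on something with over 40 N, if the wrist force passes 120 N, or if a joint passes its speed limit or range.

## Robot

A 7-joint arm with a two-finger parallel gripper is mounted at the origin on the work surface. World frame = base frame: x ahead of the robot, y to its left, z up, the work surface at z = 0. Lengths are in m, angles in degrees, forces in N, time in s.
With the tool pointing down it reaches from about 0.425 to 0.875 m from the base axis. Payload 4.7 kg.
Tool frame: the origin (TCP) lies at the very end of the fingers, on their centre line; the grasp point (between the pads) lies 19 mm behind it; z points along the fingers, y is the direction in which the jaws open and shut (so a half turn about z gives the same grasp; the last joint's range is limited). The gripper opens to 87 mm and grips with 3 to 60 N. Pads are 19 mm wide; open, the fingers measure 117 mm over their backs; the gripper's body (75 mm by 190 mm) begins 51 mm behind the grasp point.
Start: joints at [76.839, 18.392, -4.016, 83.108, 1.295, 78.541, -3.26], TCP at [0.157, -0.631, 0.223] pointing down, gripper open.
Joint ranges: [-163.93, 163.93], [-17.29, 119.83], [-79.2, 71.16], [3.27, 140.29], [-89.18, 269.18], [5.43, 117.66], [-154.24, 154.24]. Speed limits (degrees/s): [147.25, 147.25, 180, 180, 180, 180, 180].

## Interface

Orientations are given as [roll, pitch, yaw] about the fixed x, y, z axes, in that order (R = Rz(yaw) Ry(pitch) Rx(roll)).
In Python, from cell import * gives the robot as it stands.
- The arm moves only by the tool drive_tool, never from a script. Its argument "moves" is text: rows parted by semicolons, each of 5 numbers parted by spaces: the shift along the tool's x, y, z in m, then the turn about the tool's z in degrees, then the gripper's target within -1 to 1 (fully open at 1, half-way at 0, shut at -1). In form: x y z yaw fingers; .... A call has exactly 8 rows; each row is the pose to reach, as a shift and turn from the pose commanded when the call began, along the tool's axes at that moment; what a row does not reach only later rows make up. A row lasts 1/10 s, in which the tool goes at most 50 mm and 8.59 degrees, less where a joint would pass 70% of its speed; a pose out of reach is approached as far as the arm can. A call with a gripper value outside its range is refused whole. The fingers move at their own pace and stop on an object; "grip_force" is the grip in N (left out, the last holds). Time passes only in rows, so rows that repeat a pose let the fingers close, or fill a call up. It gives the time, the measured TCP pose, the force and the opening at its end, in the units of the state.
- get_obs(): the state, without advancing time (a new reading comes with each control period).
- read_camera(name): name is "scene" or "top" or "wrist"; returns (picture, depth): 384x512x3 uint8, red, green, blue; 384x512 float32, m along the optical axis (not along the pixel's ray), 0 where there is no reading.
- calibration(name): a dict with "intrinsics" (3x3 intrinsics, pixels), "cam_to_world" (4x4, takes a point from camera to world coordinates); the wrist camera has in their place "T_tool_cam" (4x4, takes a point from camera to tool coordinates, whose origin is the TCP and whose axes are the flange's). Camera axes: x right, y up, looking along -z (the intrinsics and any distortion apply to the point x, -y, -z); pixel columns grow to the right and rows downward; lengths in m; the calibration is good to about 2 mm. A picture is of the moment at which its call begins: read the wrist's pose just before it. calibration takes no time and is no camera call.
- sign_off(): hands the job in, once; it reports no verdict.
Trained networks look in the newest picture that a camera, given by its name, has taken for a name from the list of things; names that differ only in an ending like _2 or _b are one class to them, and where a whole thing is asked for, a point or a joint stands for the part that bears it (a point fixed in the world has none). Each returns a list of dicts, best first, with "conf" (0 to 1); they miss things now and then, are a little off and sometimes report something else, mostly with a low value. They report only what shows in the picture. A call takes as long as a camera call. They do not tell look-alikes from the thing itself.
- search_frame(camera, name): "uv" ([column, row] in pixels, amid what is visible of it).
- pinpoint(camera, name): "uv" ([column, row] in pixels: a listed point, or the origin of a listed thing).
The state is a dict: "time_s": time; "qpos": joint angles; "joint_velocities": joint speeds; "effort": joint torques, N m; "tool_pos": TCP position; "tool_rot": TCP orientation; "force": force on the tool from outside, world axes, zero at the start; "wrist_torque": the same for the moment, N m; "grip_width": finger opening in m.
Only numpy, scipy, OpenCV 4.12 (cv2) and the standard library are available. Lean on these libraries where they do the work, as an engineer would, in place of code of your own. Each camera call takes 0.05 s, during which the arm holds its last target. There are 200 camera calls.

## Working session

There is one attempt and no reset: what is moved stays moved. The work goes in short steps, Python scripts to look and compute and a tool call to move; the robot and the scene stay as the last step left them, time stands still between calls to the robot, and variables do not carry over. Pictures are saved under pics/ and viewed, about 8 in all and at most 12, crops included, and the job is handed in when it is done.

Besides the shell and the picture viewer there is one more tool, called after "Request:" by a JSON object that holds its "api" and its "payload". drive_tool: Moves the arm, as the interface text tells. Its arguments: {"type":"object","properties":{"moves":{"type":"string"},"grip_force":{"type":"number"}},"required":["moves"]}

```bash
mkdir -p pics; cat > h.py <<'E'
from cell import *
import numpy as np, cv2
def cam(name):
    c=calibration(name); K=np.array(c["intrinsics"])
    if "cam_to_world" in c: T=np.array(c["cam_to_world"])
    else:
        from scipy.spatial.transform import Rotation as R
        o=get_obs(); W=np.eye(4); W[:3,:3]=R.from_euler('xyz',o["tool_rot"],degrees=True).as_matrix(); W[:3,3]=o["tool_pos"]
        T=W@np.array(c["T_tool_cam"])
    return K,T
def ray(K,T,u,v):
    d=np.array([(u-K[0,2])/K[0,0],-(v-K[1,2])/K[1,1],-1.]); return T[:3,3],T[:3,:3]@d
def at_z(K,T,uv,z):
    o,d=ray(K,T,*uv); return o+d*(z-o[2])/d[2]
def at_depth(K,T,uv,dep):
    o,d=ray(K,T,*uv); u,v=np.round(uv).astype(int)
    return o+d*np.median(dep[max(0,v-1):v+2,max(0,u-1):u+2])
def cloud(K,T,dep):
    v,u=np.indices(dep.shape)
    d=np.stack([(u-K[0,2])/K[0,0],-(v-K[1,2])/K[1,1],-np.ones_like(u,float)],-1)*dep[...,None]
    return d@T[:3,:3].T+T[:3,3]
E
cat > a.py <<'E'
from h import *
np.set_printoptions(precision=3,suppress=True)
print(get_obs()); print({k:v for k,v in calibration("top").items()})
ims=[]
for c in ["top","scene"]:
    im,d=read_camera(c); ims.append(im); np.savez(f"{c}0.npz",im=im,d=d)
    K,T=cam(c)
    for n in ["screw_axis","handle_grip","lever_tip","tray_mid","blue_stand_top","flux_bottle","driver","solder_reel"]:
        for r in pinpoint(c,n)[:4]:
            print(c,n,np.round(r["uv"]),round(r["conf"],2),at_depth(K,T,r["uv"],d))
for c,im in zip(["top","scene"],ims):
    cv2.imwrite(f"pics/{c}0.png",cv2.resize(im[...,::-1],(800,600),interpolation=cv2.INTER_CUBIC))
E
python3 a.py
```

```text
{'time_s': 0.0, 'qpos': array([76.84 , 18.437, -4.017, 83.174,  1.296, 78.542, -3.26 ]), 'joint_velocities': array([ 0.014,  0.002,  0.006, -0.021, -0.07 ,  0.038, -0.044]), 'effort': array([  0.001, -49.129,  -0.403, -31.253,  -0.064,   0.044,   0.   ]), 'tool_pos': array([ 0.157, -0.63 ,  0.221]), 'tool_rot': array([-179.893,    0.007,   13.971]), 'force': array([-0.34 ,  0.774,  1.025]), 'wrist_torque': array([0.005, 0.036, 0.041]), 'grip_width': 0.0870297176963044}
{'intrinsics': array([[433.732,   0.   , 258.2  ],
       [  0.   , 433.732, 191.269],
       [  0.   ,   0.   ,   1.   ]]), 'cam_to_world': array([[ 0.018,  0.996, -0.093,  0.375],
       [-1.   ,  0.018, -0.001, -0.025],
       [ 0.001,  0.093,  0.996,  1.097],
       [ 0.   ,  0.   ,  0.   ,  1.   ]])}
top screw_axis [237. 111.] 0.97 [0.665 0.031 0.069]
top handle_grip [263. 153.] 0.82 [ 0.564 -0.033  0.061]
top handle_grip [208. 157.] 0.67 [0.561 0.106 0.014]
top lever_tip [250. 118.] 0.59 [ 0.648 -0.     0.066]
top tray_mid [211. 165.] 0.93 [0.54  0.097 0.022]
top tray_mid [232. 243.] 0.79 [0.346 0.039 0.001]
top 
[... 442 characters left out ...]
. 191.] 0.66 [0.465 0.365 0.065]
scene screw_axis [340. 226.] 0.75 [0.69  0.009 0.063]
scene screw_axis [280. 219.] 0.73 [ 0.552 -0.044  0.063]
scene handle_grip [339. 229.] 0.74 [0.689 0.009 0.051]
scene handle_grip [280. 217.] 0.68 [ 0.549 -0.04   0.061]
scene lever_tip [320. 220.] 0.52 [ 0.641 -0.004  0.074]
scene tray_mid [301. 185.] 0.81 [0.536 0.109 0.018]
scene tray_mid [228. 173.] 0.81 [0.329 0.054 0.004]
scene blue_stand_top [174. 303.] 0.93 [ 0.44  -0.344  0.029]
scene blue_stand_top [116. 251.] 0.69 [ 0.235 -0.311  0.032]
scene flux_bottle [282. 340.] 0.95 [ 0.695 -0.3    0.054]
scene driver [320. 130.] 0.56 [0.501 0.305 0.043]
scene solder_reel [321. 120.] 0.8 [0.481 0.358 0.033]
```

View pics/top0.png

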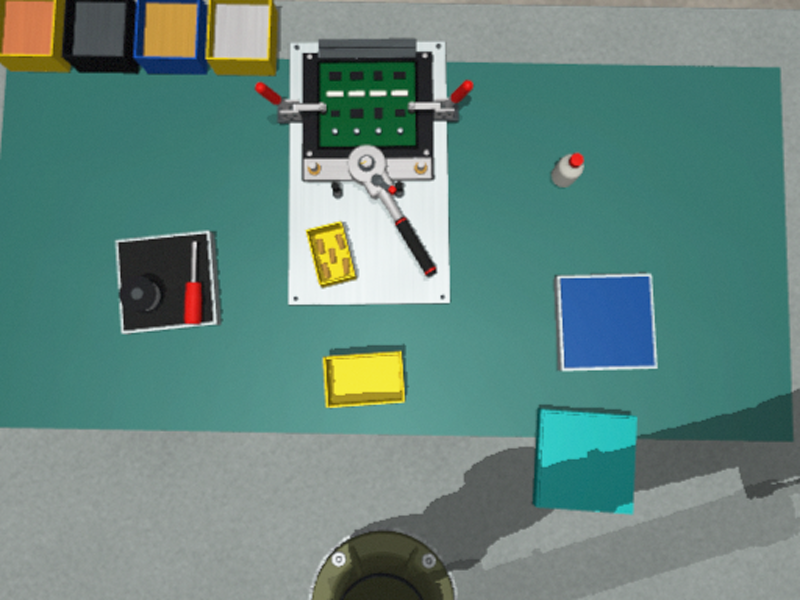

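View pics/scene0.png

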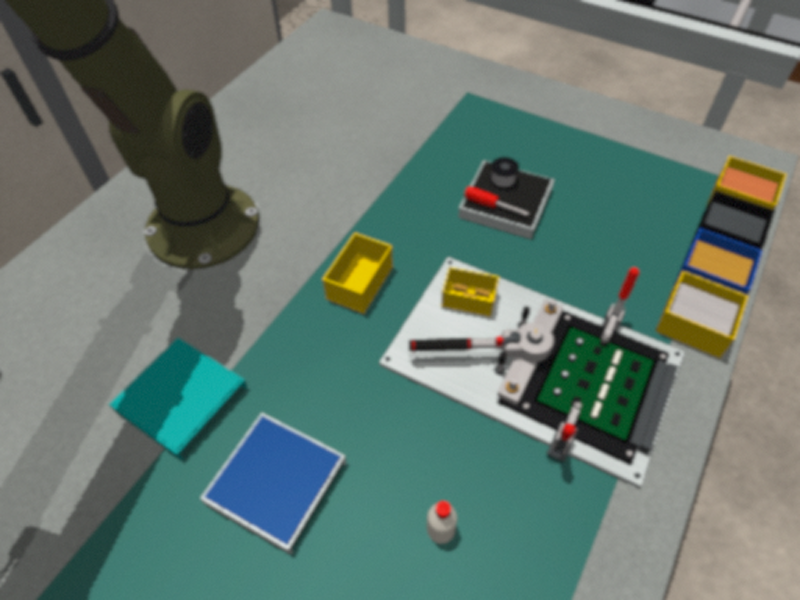

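Tray candidates, in 800-px top-view pixels: the small yellow tray with spacers on the plate at (331,254), and a bigger empty yellow tray on the bench at (364,378). Stand candidates: blue at (606,322), turquoise at (585,460) and the black/grey stand at (167,282). I choose the small tray and the blue stand. The handle's sleeve runs from (400,222) to (432,272), and the red lever tip is near (392,188).

```bash
cat > b.py <<'E'
from h import *
np.set_printoptions(precision=4,suppress=True)
K,T=cam("top"); z=np.load("top0.npz"); im,d=z["im"],z["d"]; P=cloud(K,T,d)
hsv=cv2.cvtColor(im,cv2.COLOR_RGB2HSV)
def rect(m,zr):
    pts=at=P[m]; print("n",len(pts),"z pct",np.percentile(pts[:,2],[5,50,95]))
    # intersect with plane zr via rays
    v,u=np.nonzero(m); q=np.array([at_z(K,T,(a,b),zr)[:2] for a,b in zip(u,v)]).astype(np.float32)
    r=cv2.minAreaRect(q); print(r)
v,u=np.indices(d.shape)
def box(u0,u1,v0,v1): return (u>=u0)&(u<=u1)&(v>=v0)&(v<=v1)
ye=(hsv[...,0]>20)&(hsv[...,0]<35)&(hsv[...,1]>120)
tr=ye&box(190,232,138,188)
rim=tr&(P[...,2]>.045); print("tray rim"); rect(rim,.057); print("tray all"); rect(tr,.057)
bl=(hsv[...,0]>105)&(hsv[...,0]<125)&(hsv[...,1]>120)&box(350,425,170,240)
print("blue"); rect(bl,.03)
# plate
pl=(hsv[...,1]<40)&(hsv[...,2]>190)&box(180,292,25,196)&(abs(P[...,2]-.012)<.006)
print("plate"); rect(pl,.012)
# handle: points z .05-.075, in front
hp=box(230,285,118,180)&(P[...,2]>.045)&(P[...,2]<.08)&~ye
q=P[hp]; print("handle",len(q),np.percentile(q[:,2],[5,50,95])); l=cv2.fitLine(q[q[:,0]<.62][:,:2].astype(np.float32),cv2.DIST_HUBER,0,.01,.01).ravel(); print(l, np.degrees(np.arctan2(l[1],l[0])))
print("handle ext",q[:,0].min(),q[:,1].min())
for uv in [(234,104),(237,106),(236,102)]: print(uv,at_depth(K,T,uv,d))
red=((hsv[...,0]<6)|(hsv[...,0]>174))&(hsv[...,1]>150)&box(235,285,108,180)
n,lab,st,c=cv2.connectedComponentsWithStats(red.astype(np.uint8))
for i in range(1,n): print("red",st[i],c[i],at_z(K,T,c[i],.076),np.median(P[lab==i],0))
a=im[85:200,185:295]; b=cv2.resize(a[...,::-1],None,fx=5,fy=5,interpolation=cv2.INTER_CUBIC); cv2.imwrite("pics/crop1.png",b)
E
python3 b.py
```

```text
tray rim
n 184 z pct [0.0467 0.0548 0.0583]
((0.5419136881828308, 0.09171344339847565), (0.0910836011171341, 0.05738148093223572), 15.33626651763916)
tray all
n 785 z pct [0.0113 0.0167 0.0565]
((0.5407912135124207, 0.09140560030937195), (0.09343159198760986, 0.05738148093223572), 15.33626651763916)
blue
n 3216 z pct [0.0256 0.0287 0.0319]
((0.4456816613674164, -0.34381550550460815), (0.13931329548358917, 0.1398434340953827), 2.5254335403442383)
plate
n 7148 z pct [0.0077 0.0109 0.0142]
((0.6872929334640503, 0.038567788898944855), (0.4376404583454132, 0.2580859959125519), 1.6698505878448486)
handle 613 [0.0531 0.0607 0.0681]
[ 0.8485  0.5293  0.5626 -0.0352] 31.95565
handle ext 0.507752867716859 -0.07301904445494317
(234, 104) [0.6801 0.0386 0.0771]
(237, 106) [0.6773 0.0317 0.0705]
(236, 102) [0.6849 0.0339 0.0778]
red [249 119   5   5  20] [250.95 121.1 ] [ 0.6392 -0.003   0.076 ] [ 0.6372 -0.0033  0.0835]
red [253 139   7   5  17] [255.8824 141.    ] [ 0.5909 -0.0157  0.076 ] [ 0.5937 -0.0159  0.0615]
red [272 171   7   5  19] [274.7368 172.6842] [ 0.5154 -0.0619  0.076 ] [ 0.5171 -0.0628  0.0616]
```

View pics/crop1.png

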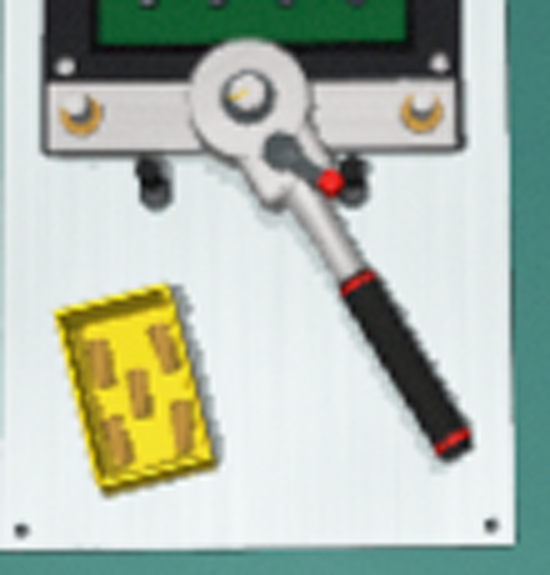

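Small tray confirmed, with five spacers in it: rim height ≈57 mm, 91×57 mm, long axis 15.3° from x, centre (0.541, 0.092). Blue stand centre is (0.446, -0.344). Now I'll go above the tray.

Request:
{"api": "drive_tool", "payload": {"moves": "0.05 -0.03 0 0 1;0.09 -0.055 0 0 1;0.13 -0.08 0 0 1;0.17 -0.105 0 0 1;0.21 -0.13 0 0 1;0.25 -0.155 0 0 1;0.29 -0.18 0 0 1;0.33 -0.2 0 0 1"}}

```text
time_s: 1.7
tool_pos: [0.43, -0.3551, 0.223]
tool_rot: [180.0, -0.0, 14.0]
force: [0.3, -0.5, 0.0]
grip_width: 0.0871
```

Request:
{"api": "drive_tool", "payload": {"moves": "0.022 -0.044 0 0 1;0.044 -0.088 0 0 1;0.066 -0.13 0 0 1;0.088 -0.172 0 0 1;0.11 -0.214 0 0 1;0.132 -0.256 0 0 1;0.154 -0.298 0 0 1;0.176 -0.34 0 0 1"}}

```text
time_s: 2.5
tool_pos: [0.5178, 0.0172, 0.223]
tool_rot: [179.9, -0.1, 13.9]
force: [0.8, 0.2, -0.3]
grip_width: 0.0868
```

Request:
{"api": "drive_tool", "payload": {"moves": "0.02 -0.035 0 -0.6 1;0.041 -0.069 0.02 -1.3 1;0.041 -0.069 0.02 -1.3 1;0.041 -0.069 0.02 -1.3 1;0.041 -0.069 0.02 -1.3 1;0.041 -0.069 0.02 -1.3 1;0.041 -0.069 0.02 -1.3 1;0.041 -0.069 0.02 -1.3 1"}}

```text
time_s: 3.3
tool_pos: [0.5409, 0.0913, 0.2029]
tool_rot: [180.0, -0.0, 15.2]
force: [-0.3, -0.3, 0.2]
grip_width: 0.0872
```

```bash
cat > c.py <<'E'
from h import *
np.set_printoptions(precision=4,suppress=True)
K,T=cam("wrist"); o=get_obs(); print(o["time_s"],o["tool_pos"],o["tool_rot"],o["force"])
im,d=read_camera("wrist"); P=cloud(K,T,d); hsv=cv2.cvtColor(im,cv2.COLOR_RGB2HSV)
ye=(hsv[...,0]>20)&(hsv[...,0]<35)&(hsv[...,1]>120)&(P[...,0]>.47)&(P[...,2]<.075)
rim=ye&(P[...,2]>.047)
for m in (rim,):
    q=P[m]; print(len(q),np.percentile(q[:,2],[5,50,95])); print(cv2.minAreaRect(q[:,:2].astype(np.float32)))
    v,u=np.nonzero(m); q=np.array([at_z(K,T,(a,b),.057)[:2] for a,b in zip(u,v)]).astype(np.float32); print(cv2.minAreaRect(q))
cv2.imwrite("pics/wrist1.png",im[...,::-1])
E
python3 c.py
```

```text
3.3 [0.5409 0.0913 0.2029] [179.9629  -0.0281  15.1784] [-0.3073 -0.2803  0.1657]
833 [0.0478 0.0557 0.0572]
((0.5436724424362183, 0.09061197936534882), (0.08877065032720566, 0.057183559983968735), 15.343928337097168)
((0.5443289875984192, 0.09075826406478882), (0.08902693539857864, 0.05695473402738571), 15.198748588562012)
```

View pics/wrist1.png

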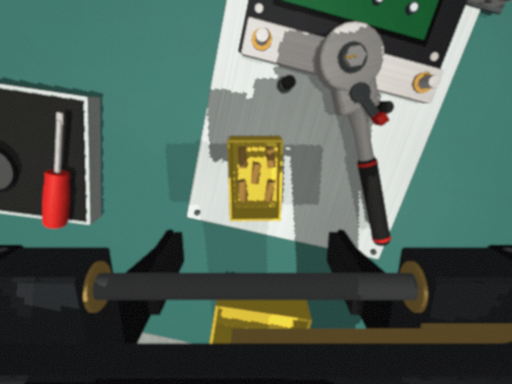

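The wrist view shows the tray at (255,180), aligned with the jaws, and the centre agrees at (0.543, 0.091). Descending and gripping.

Request:
{"api": "drive_tool", "payload": {"moves": "0.002 0 0.04 0 1;0.002 0 0.08 0 1;0.002 0 0.12 0 1;0.002 0 0.15 0 1;0.002 0 0.17 0 1;0.002 0 0.183 0 1;0.002 0 0.183 0 1;0.002 0 0.183 0 0.4", "grip_force": 20}}

```text
time_s: 4.15
tool_pos: [0.5433, 0.0929, 0.0203]
tool_rot: [180.0, -0.1, 15.3]
force: [1.1, 0.2, -0.1]
grip_width: 0.0841
```

Request:
{"api": "drive_tool", "payload": {"moves": "0 0 0 0 -0.2;0 0 0 0 -0.2;0 0 0 0 -0.2;0 0 0 0 -0.2;0 0 0 0 -0.2;0 0 0 0 -0.2;0 0 0 0 -0.2;0 0 0 0 -0.2"}}

```text
time_s: 4.95
tool_pos: [0.5431, 0.0926, 0.0202]
tool_rot: [180.0, -0.0, 15.3]
force: [-0.7, -0.6, 5.3]
grip_width: 0.0579
```

Request:
{"api": "drive_tool", "payload": {"moves": "0 0 -0.004 0 -0.2;0 0 -0.012 0 -0.2;0 0 -0.026 0 -0.2;0 0 -0.044 0 -0.2;0 0 -0.066 0 -0.2;-0.002 0.004 -0.088 0 -0.2;-0.007 0.013 -0.106 0 -0.2;-0.015 0.028 -0.12 0 -0.2"}}

```text
time_s: 5.75
tool_pos: [0.536, 0.0632, 0.1419]
tool_rot: [-180.0, -0.1, 15.4]
force: [0.6, -0.2, -1.6]
grip_width: 0.0574
```

Request:
{"api": "drive_tool", "payload": {"moves": "-0.01 0.02 0 0 -0.2;-0.025 0.047 0 0 -0.2;-0.042 0.079 0 0 -0.2;-0.059 0.111 0 0 -0.2;-0.076 0.143 0 0 -0.2;-0.093 0.175 0 0 -0.2;-0.11 0.207 0 0 -0.2;-0.127 0.239 0 0 -0.2"}}

```text
time_s: 6.55
tool_pos: [0.4757, -0.2034, 0.1407]
tool_rot: [179.9, -0.1, 15.3]
force: [0.6, 0.9, -1.9]
grip_width: 0.0578
```

Request:
{"api": "drive_tool", "payload": {"moves": "-0.016 0.03 0 0 -0.2;-0.03 0.057 0 0 -0.2;-0.043 0.082 0.005 0 -0.2;-0.053 0.102 0.015 0 -0.2;-0.061 0.117 0.03 0 -0.2;-0.065 0.125 0.045 0 -0.2;-0.067 0.128 0.06 0 -0.2;-0.067 0.128 0.07 0 -0.2"}}

```text
time_s: 7.35
tool_pos: [0.4444, -0.3422, 0.0675]
tool_rot: [-179.9, 0.1, 15.3]
force: [1.2, 0.2, -0.9]
grip_width: 0.0578
```

Request:
{"api": "drive_tool", "payload": {"moves": "0 0 0.006 0 -0.2;0 0 0.012 0 -0.2;0 0 0.016 0 -0.2;0 0 0.02 0 -0.2;0 0 0.024 0 -0.2;0 0 0.026 0 -0.2;0 0 0.026 0 -0.2;0 0 0.026 0 -0.2"}}

```text
time_s: 8.15
tool_pos: [0.4451, -0.3435, 0.0437]
tool_rot: [180.0, -0.0, 15.3]
force: [0.3, 0.0, -1.8]
grip_width: 0.0581
```

Request:
{"api": "drive_tool", "payload": {"moves": "0 0 0.001 0 -0.2;0 0 0.002 0 -0.2;0 0 0.003 0 -0.2;0 0 0.004 0 -0.2;0 0 0.005 0 -0.2;0 0 0.005 0 -0.2;0 0 0.005 0 -0.2;0 0 0.005 0 -0.2"}}

```text
time_s: 8.95
tool_pos: [0.4451, -0.3434, 0.0386]
tool_rot: [180.0, -0.0, 15.3]
force: [0.1, 0.7, -2.0]
grip_width: 0.0579
```

Request:
{"api": "drive_tool", "payload": {"moves": "0 0 0.0005 0 -0.2;0 0 0.001 0 -0.2;0 0 0.0015 0 -0.2;0 0 0.0015 0 -0.2;0 0 0.0015 0 0.1;0 0 0.0015 0 0.4;0 0 0.0015 0 0.7;0 0 0.0015 0 1"}}

```text
time_s: 9.75
tool_pos: [0.4451, -0.3434, 0.037]
tool_rot: [180.0, -0.0, 15.3]
force: [-0.5, 0.2, 0.9]
grip_width: 0.0703
```

Request:
{"api": "drive_tool", "payload": {"moves": "0 0 0 0 1;0 0 0 0 1;0 0 0 0 1;0 0 -0.02 0 1;0 0 -0.05 0 1;0 0 -0.09 0 1;0 0 -0.12 0 1;0 0 -0.14 0 1"}}

```text
time_s: 10.55
tool_pos: [0.4459, -0.3439, 0.1799]
tool_rot: [179.8, -0.1, 15.3]
force: [0.6, 0.0, -0.2]
grip_width: 0.0871
```

```bash
cat > d.py <<'E'
from h import *
np.set_printoptions(precision=4,suppress=True)
o=get_obs(); print(o["time_s"],o["tool_pos"],o["tool_rot"],o["force"],o["grip_width"])
K,T=cam("wrist"); im,d=read_camera("wrist"); P=cloud(K,T,d); hsv=cv2.cvtColor(im,cv2.COLOR_RGB2HSV)
ye=(hsv[...,0]>20)&(hsv[...,0]<35)&(hsv[...,1]>120)&(P[...,1]<-.2)
rim=ye&(P[...,2]>.063)&(P[...,2]<.09); q=P[rim]; print(len(q),np.percentile(q[:,2],[5,50,95]),cv2.minAreaRect(q[:,:2].astype(np.float32)))
bl=(hsv[...,0]>105)&(hsv[...,0]<125)&(hsv[...,1]>120)&(abs(P[...,2]-.03)<.008)
print(cv2.minAreaRect(P[bl][:,:2].astype(np.float32)))
ic,dc=read_camera("top"); np.savez("top1.npz",im=ic,d=dc)
a=np.hstack([cv2.resize(im[100:292,120:376],(400,300)),cv2.resize(ic[85:200,185:338],(400,300))])
cv2.imwrite("pics/w2.png",a[...,::-1])
E
python3 d.py
```

```text
10.55 [ 0.4459 -0.3439  0.1799] [179.8262  -0.108   15.2733] [ 0.5663  0.0263 -0.1713] 0.08708396745338998
1252 [0.0643 0.0735 0.0751] ((0.44566017389297485, -0.34451743960380554), (0.08855051547288895, 0.05743367224931717), 15.341734886169434)
((0.4452376961708069, -0.3467690944671631), (0.13951335847377777, 0.13988812267780304), 2.3785476684570312)
```

View pics/w2.png

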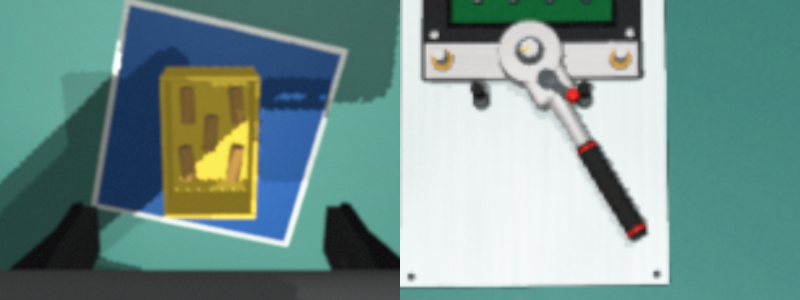

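The tray is on the middle of the blue stand: centre within about 2 mm, rim at 75 mm, all five spacers inside. The lever tab is at about (0.6385, -0.003), on the loosen side, with a dark post next to it. I'll go above it and measure heights.

Request:
{"api": "drive_tool", "payload": {"moves": "0.025 -0.025 -0.01 -2 1;0.057 -0.057 -0.02 -4 1;0.09 -0.089 -0.02 -6 1;0.123 -0.121 -0.02 -8 1;0.156 -0.153 -0.02 -10 1;0.189 -0.185 -0.02 -12 1;0.22 -0.217 -0.02 -14 1;0.245 -0.242 -0.02 -16.3 1"}}

```text
time_s: 11.45
tool_pos: [0.6179, -0.042, 0.1955]
tool_rot: [-179.9, 0.0, 31.8]
force: [0.9, -0.6, 0.4]
grip_width: 0.0871
```

Request:
{"api": "drive_tool", "payload": {"moves": "0.01 -0.018 0 0 -0.5;0.02 -0.037 0 0 -1;0.02 -0.037 0 0 -1;0.02 -0.037 0 0 -1;0.02 -0.037 0 0 -1;0.02 -0.037 0 0 -1;0.02 -0.037 0 0 -1;0.02 -0.037 0 0 -1"}}

```text
time_s: 12.25
tool_pos: [0.6153, -0.0042, 0.197]
tool_rot: [180.0, 0.0, 31.5]
force: [0.0, 1.0, 0.3]
grip_width: 0.031
```

```bash
cat > e.py <<'E'
from h import *
np.set_printoptions(precision=4,suppress=True)
o=get_obs(); print(o["time_s"],o["tool_pos"],o["tool_rot"],o["force"],o["grip_width"],o["qpos"])
K,T=cam("wrist"); im,d=read_camera("wrist"); P=cloud(K,T,d); hsv=cv2.cvtColor(im,cv2.COLOR_RGB2HSV)
red=((hsv[...,0]<8)|(hsv[...,0]>172))&(hsv[...,1]>130)&(P[...,2]<.1)&(P[...,2]>.04)&(P[...,0]<.75)
n,lab,st,c=cv2.connectedComponentsWithStats(red.astype(np.uint8))
for i in range(1,n):
    if st[i][4]<8: continue
    q=P[lab==i]; top=q[q[:,2]>np.percentile(q[:,2],60)]
    print("red",st[i],c[i],"mean",q.mean(0),"z",np.percentile(q[:,2],[5,50,95]),"topmean",top.mean(0))
for name in ["lever_tip","screw_axis","handle_grip"]:
    for r in pinpoint("wrist",name)[:3]: print(name,np.round(r["uv"]),r["conf"],at_depth(K,T,r["uv"],d))
# height map around the lever
xs=np.arange(.60,.70,.01); ys=np.arange(-.05,.05,.01)
print("ys",ys)
for x in xs:
    print(round(x,3),[ (lambda z: round(float(np.percentile(z,90))*1000) if len(z)>2 else None)(P[(abs(P[...,0]-x)<.005)&(abs(P[...,1]-y)<.005)][:,2]) for y in ys])
cv2.imwrite("pics/w3.png",im[...,::-1])
E
python3 e.py
```

```text
12.25 [ 0.6153 -0.0042  0.197 ] [179.9849   0.0054  31.5052] [0.0393 1.0116 0.2672] 0.030971312270283553 [ 28.7366  18.8167 -38.0876  89.3184  11.8514  75.9606 -69.2426]
red [262 165  10  13 101] [266.2871 170.9208] mean [ 0.6395 -0.0032  0.0832] z [0.0738 0.0849 0.0861] topmean [ 0.6389 -0.0044  0.0858]
red [247 206  17   7  95] [255.0947 209.2526] mean [ 0.5944 -0.0185  0.0613] z [0.0579 0.0616 0.0638] topmean [ 0.5944 -0.0191  0.0629]
lever_tip [266. 174.] 0.7 [ 0.6376 -0.0041  0.0853]
screw_axis [256. 246.] 0.44 [ 0.5592 -0.0418  0.0631]
handle_grip [255. 243.] 0.66 [ 0.5609 -0.0387  0.0632]
ys [-0.05 -0.04 -0.03 -0.02 -0.01  0.    0.01  0.02  0.03  0.04]
0.6 [12, 13, 60, 63, 61, 246, 256, 12, 12, 13]
0.61 [12, 13, 13, 59, 61, 60, 263, 264, 12, 306]
0.62 [12, 12, 253, 253, 61, 61, 236, 290, 308, 308]
0.63 [12, 12, 12, 267, 238, 62, 308, 308, 306, 290]
0.64 [12, 12, 13, 271, 297, 308, 308, 284, 289, 286]
0.65 [12, 12, 291, 308, 308, 303, 283, 74, 73, 66]
0.66 [12, 309, 308, 307, 290, 289, 74, 74, 73, 68]
0.67 [299, 307, 290, 290, 288, 61, 67, 68, 69, 70]
0.68 [284, 283, 39, 39, 39, 39, 68, 68, 78, 78]
0.69 [276, 58, 39, 39, 39, 39, 68, 68, 78, 359]
```

View pics/w3.png

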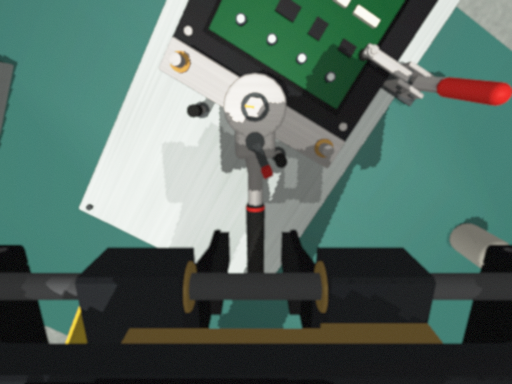

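The tab top is at z 0.086 and its centre at (0.639, -0.004); the head top is at 0.068. The dark post sits at wrist pixel (281,158). I'll move beside the tab with the fingers shut and check the post height.

Request:
{"api": "drive_tool", "payload": {"moves": "0.01 0.02 0 0 -1;0.02 0.042 0 0 -1;0.02 0.042 0.02 0 -1;0.02 0.042 0.05 0 -1;0.02 0.042 0.08 0 -1;0.02 0.042 0.095 0 -1;0.02 0.042 0.095 0 -1;0.02 0.042 0.095 0 -1"}}

```text
time_s: 13.25
tool_pos: [0.655, -0.0285, 0.103]
tool_rot: [180.0, -0.1, 31.6]
force: [0.7, -0.1, 1.3]
grip_width: 0.0004
```

```bash
python3 - <<'E'
from h import *
np.set_printoptions(precision=3,suppress=True)
z=np.load("top1.npz"); K,T=cam("top"); P=cloud(K,T,z["d"])
print((P[112:128,244:264,2]*1000).round().astype(int)); print(P[120,256],get_obs()["grip_width"])
E
```

```text
[[65 67 67 64 59 38 37 35 38 36 36 36 39 38 40 36 37 39 35 39]
 [73 66 64 66 63 37 38 35 36 38 38 38 38 37 36 36 34 39 38 38]
 [74 62 67 64 64 64 37 35 38 36 36 35 36 42 40 34 38 34 35 37]
 [75 66 63 61 66 62 58 31 29 29 27 27 28 30 27 26 28 27 29 28]
 [75 77 63 67 66 62 65 11 15 11 60 62 60  7 13 11 15 15  9 15]
 [73 71 73 75 62 63 62 61 15 60 59 62 60 63  7 11 11  8 12 14]
 [77 73 72 70 72 62 63 60  9 61 61 61 62 58 13 12  9  8 12  9]
 [72 74 75 69 74 72 84 90 13 63 61 60 60 59 12 12  9 11 11 14]
 [66 71 76 75 73 82 85 87 85 85 66 64 58 57 14 10 11  9 13  9]
 [62 67 68 72 73 86 82 85 84 84 53 58 52 49 12 11 11 14 11 15]
 [65 63 64 62 77 81 84 84 83 79 41 51 40 29 14 11 12  8 12 10]
 [63 62 63 65 61 72 80 83 78 72 26 30 31 22 13  9 11  6 10 13]
 [63 62 64 63 59 58 72 77 73 12 12 24 15 16 14  8 11  8 12 11]
 [62 60 59 62 62 63 58 13  9 15 14 12 16 13 15  8 10 10 12 13]
 [59 62 61 61 57 61 57 12  9 12 13 13 13 13 12 13 10 13 11  9]
 [57 55 60 60 62 62 56 57 11 13 10 13 12  6 12  9 10  8 11 16]]
[ 0.647 -0.015  0.058] 0.00041808421349651885
```

Post top is at 62 mm, so fingers at 73 mm clear it. Lowering, then pushing the tab across.

Request:
{"api": "drive_tool", "payload": {"moves": "0 0 0.015 0 -1;0 0 0.03 0 -1;0 0 0.03 0 -1;0 -0.006 0.03 0 -1;0 -0.012 0.03 0 -1;0 -0.017 0.03 0 -1;-0.001 -0.022 0.03 0 -1;-0.001 -0.026 0.03 0 -1"}}

```text
time_s: 14.05
tool_pos: [0.6398, -0.0104, 0.0725]
tool_rot: [179.7, 0.1, 31.5]
force: [-0.8, -7.4, 0.7]
grip_width: 0.0004
```

Request:
{"api": "drive_tool", "payload": {"moves": "0 -0.002 0 0 -1;0 -0.004 0 0 -1;0 -0.005 0 0 -1;0 -0.006 0 0 -1;0 -0.007 0 0 -1;0 -0.008 0 0 -1;0 -0.0085 0 0 -1;0 -0.0085 0 0 -1"}}

```text
time_s: 14.85
tool_pos: [0.6355, -0.0042, 0.0724]
tool_rot: [179.7, 0.2, 31.4]
force: [-0.4, -6.5, 0.3]
grip_width: 0.0002
```

Request:
{"api": "drive_tool", "payload": {"moves": "0 -0.001 0 0 -1;0 -0.002 0 0 -1;0 -0.003 0 0 -1;0 -0.004 0 0 -1;0 -0.004 0 0 -1;0 -0.004 0 0 -1;0 -0.004 0 0 -1;0 -0.004 0 0 -1"}}

```text
time_s: 15.65
tool_pos: [0.6338, -0.0015, 0.0724]
tool_rot: [179.7, 0.1, 31.4]
force: [0.8, -8.8, -0.3]
grip_width: 0.0004
```

Request:
{"api": "drive_tool", "payload": {"moves": "0 -0.001 0 0 -1;0 -0.002 0 0 -1;0 -0.003 0 0 -1;0 -0.003 0 0 -1;0 -0.003 0 0 -1;0 -0.003 0 0 -1;0 0.01 0 0 -1;0 0.02 -0.01 0 -1"}}

```text
time_s: 16.45
tool_pos: [0.6431, -0.0135, 0.0814]
tool_rot: [-179.9, 0.1, 31.6]
force: [0.1, -0.1, -0.8]
grip_width: 0.0003
```

Request:
{"api": "drive_tool", "payload": {"moves": "0 0.01 -0.03 0 -0.5;-0.01 0.01 -0.06 0 0;-0.04 0.005 -0.09 0 0.3;-0.06 0 -0.11 0 0.5;-0.06 0 -0.11 0 0.5;-0.06 0 -0.11 0 0.5;-0.06 0 -0.11 0 0.5;-0.06 0 -0.11 0 0.5"}}

```text
time_s: 17.25
tool_pos: [0.5926, -0.0441, 0.1908]
tool_rot: [-179.9, 0.1, 31.6]
force: [-0.6, 0.3, -0.6]
grip_width: 0.0566
```

```bash
cat > f.py <<'E'
from h import *
import sys
np.set_printoptions(precision=4,suppress=True)
o=get_obs(); print(o["time_s"],o["tool_pos"],o["tool_rot"],o["force"],o["grip_width"])
K,T=cam("wrist"); im,d=read_camera("wrist"); P=cloud(K,T,d); hsv=cv2.cvtColor(im,cv2.COLOR_RGB2HSV)
A=np.array([.683,.0385]); yaw0=np.radians(1.67)
red=((hsv[...,0]<8)|(hsv[...,0]>172))&(hsv[...,1]>130)&(P[...,2]<.1)&(P[...,2]>.04)&(P[...,0]<.74)&(P[...,1]>-.2)
n,lab,st,c=cv2.connectedComponentsWithStats(red.astype(np.uint8))
for i in range(1,n):
    if st[i][4]<8: continue
    q=P[lab==i]; m=q[q[:,2]>np.percentile(q[:,2],50)].mean(0)
    r=m[:2]-A; print("red",st[i],"topmean",m,"r",np.hypot(*r),"ang from -x (cw+)",-(np.arctan2(-r[1],-r[0])-yaw0))
# handle sleeve direction
hp=(P[...,2]>.045)&(P[...,2]<.072)&(P[...,0]<.61)&(P[...,0]>.45)&(np.hypot(P[...,0]-A[0],P[...,1]-A[1])<.21)
q=P[hp][:,:2]; 
if len(q)>50:
    l=cv2.fitLine(q.astype(np.float32),cv2.DIST_HUBER,0,.01,.01).ravel(); a=np.arctan2(l[1],l[0]); print("handle line",l,"ratchet",-(((a+np.pi/2)%np.pi)-np.pi/2-yaw0), len(q),"offset from axis",np.cross(l[:2],A-l[2:]))
cv2.imwrite(sys.argv[1],im[...,::-1])
E
python3 f.py pics/w4.png 2>&1 | grep -v -i warn
```

```text
l=cv2.fitLine(q.astype(np.float32),cv2.DIST_HUBER,0,.01,.01).ravel(); a=np.arctan2(l[1],l[0]); print("handle line",l,"ratchet",-(((a+np.pi/2)%np.pi)-np.pi/2-yaw0), len(q),"offset from axis",np.cross(l[:2],A-l[2:]))
17.25 [ 0.5926 -0.0441  0.1908] [-179.8911    0.0503   31.6291] [-0.6114  0.3344 -0.6204] 0.05664674660147253
red [215 124  12  13 110] topmean [0.6271 0.0126 0.0856] r 0.06158379712900583 ang from -x (cw+) -0.40422235768488746
red [224 170  19   7 105] topmean [ 0.5941 -0.0181  0.0628] r 0.10535004993157451 ang from -x (cw+) -0.5377254597496258
red [227 250  16   8  76] topmean [ 0.5176 -0.0647  0.063 ] r 0.19491487888312078 ang from -x (cw+) -0.5285918054406706
handle line [ 0.8511  0.525   0.5629 -0.0377] ratchet -0.5235262221261552 1899 offset from axis 0.0018237003874695956
```

View pics/w4.png

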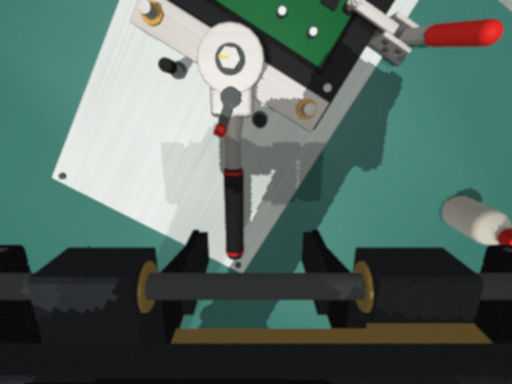

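The tab has crossed to about +0.3 rad, at (220,130) in the wrist view, but it may be short of the stop. I'll push again and watch the force.

Request:
{"api": "drive_tool", "payload": {"moves": "0.03 0.004 0 0 -1;0.059 0.007 0.01 0 -1;0.059 0.007 0.03 0 -1;0.059 0.007 0.06 0 -1;0.059 0.007 0.09 0 -1;0.059 0.007 0.11 0 -1;0.059 0.007 0.118 0 -1;0.059 0.007 0.118 0 -1"}}

```text
time_s: 18.1
tool_pos: [0.6457, -0.0196, 0.0723]
tool_rot: [-179.9, 0.1, 31.6]
force: [0.8, -0.4, 0.0]
grip_width: 0.0093
```

Request:
{"api": "drive_tool", "payload": {"moves": "0 -0.005 0 0 -1;0 -0.01 0 0 -1;0 -0.015 0 0 -1;0 -0.019 0 0 -1;0 -0.022 0 0 -1;0 -0.024 0 0 -1;0 -0.026 0 0 -1;0 -0.026 0 0 -1"}}

```text
time_s: 18.9
tool_pos: [0.6337, 0.0012, 0.0743]
tool_rot: [179.9, -0.0, 31.5]
force: [1.6, -1.1, -0.4]
grip_width: 0.0005
```

Request:
{"api": "drive_tool", "payload": {"moves": "0 -0.001 0 0 -1;0 -0.002 0 0 -1;0 -0.003 0 0 -1;0 -0.004 0 0 -1;0 -0.005 0 0 -1;0 -0.005 0 0 -1;0 -0.005 0 0 -1;0 -0.005 0 0 -1"}}

```text
time_s: 19.7
tool_pos: [0.6328, 0.0029, 0.0745]
tool_rot: [179.7, -0.1, 31.4]
force: [7.1, -6.8, -2.2]
grip_width: 0.0001
```

Request:
{"api": "drive_tool", "payload": {"moves": "0 -0.001 0 0 -1;0 -0.002 0 0 -1;0 -0.003 0 0 -1;0 -0.004 0 0 -1;0 -0.004 0 0 -1;0 -0.004 0 0 -1;0 -0.004 0 0 -1;0 -0.004 0 0 -1"}}

```text
time_s: 20.5
tool_pos: [0.6315, 0.006, 0.0745]
tool_rot: [179.6, -0.2, 31.4]
force: [8.4, -6.0, -3.2]
grip_width: 0.0006
```

Request:
{"api": "drive_tool", "payload": {"moves": "0 0.01 0 0 -1;0 0.015 -0.02 0 -0.5;-0.02 0.015 -0.05 0 0;-0.04 0.01 -0.09 0 0.3;-0.06 0 -0.11 0 0.5;-0.06 0 -0.11 0 0.5;-0.06 0 -0.11 0 0.5;-0.06 0 -0.11 0 0.5"}}

```text
time_s: 21.3
tool_pos: [0.5768, -0.0212, 0.1826]
tool_rot: [-179.9, 0.1, 31.6]
force: [-0.1, 0.5, -0.9]
grip_width: 0.0485
```

```bash
python3 f.py pics/w5.png 2>&1 | grep -v -i -e warn -e fitLine
```

```text
21.3 [ 0.5768 -0.0212  0.1826] [-179.8904    0.0824   31.5933] [-0.1415  0.4518 -0.8719] 0.048536268807137926
red [239 121  12  13 116] topmean [0.6253 0.0179 0.0857] r 0.06126620382662757 ang from -x (cw+) -0.31365643859580467
red [247 170  19   7 104] topmean [ 0.5918 -0.0142  0.0628] r 0.10535931786933506 ang from -x (cw+) -0.4947733802296645
red [245 253  16   7  78] topmean [ 0.5135 -0.0578  0.0628] r 0.1949240582840766 ang from -x (cw+) -0.487748516793504
handle line [ 0.8712  0.4909  0.561  -0.0319] ratchet -0.4840312308236649 2053 offset from axis 0.0014022142391767606
```

View pics/w5.png

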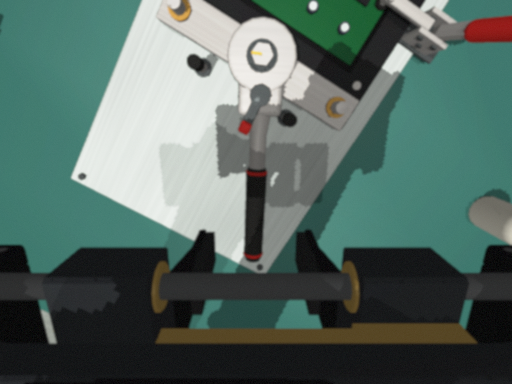

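The lever now reads about +0.40 rad relative to the handle. The handle itself started to move (-0.53 → -0.49), so the lever is at its stop. Next the fingers go over the sleeve.

Request:
{"api": "drive_tool", "payload": {"moves": "-0.015 0 0 1 0;-0.029 0 0.02 2.1 0;-0.029 0 0.05 2.1 0;-0.029 0 0.08 2.1 0;-0.029 0 0.11 2.1 0;-0.029 0 0.13 2.1 0;-0.029 0 0.144 2.1 0;-0.029 0 0.144 2.1 0"}}

```text
time_s: 22.15
tool_pos: [0.5506, -0.0361, 0.0372]
tool_rot: [-179.8, 0.2, 29.5]
force: [-0.1, 0.1, 0.0]
grip_width: 0.0432
```

```bash
cat > s.py <<'E'
# stroke rows: python3 s.py x y yaw(deg) phi_start phi_end [rows to reach]
import sys, numpy as np
x,y,yaw,p0,p1=map(float,sys.argv[1:6]); n=int(sys.argv[6]) if len(sys.argv)>6 else 8
A=np.array([.6838,.0371])
for k in range(1,n+1):
    p=p0+(p1-p0)*k/n; a=np.radians(1.67)-p; t=A-.15*np.array([np.cos(a),np.sin(a)])
    d=t-[x,y]; c,s=np.cos(np.radians(yaw)),np.sin(np.radians(yaw))
    print(f"{c*d[0]+s*d[1]:.3f} {s*d[0]-c*d[1]:.3f} 0 {yaw-np.degrees(a):.1f} 0;",end="")
print("\nend",t.round(4),np.degrees(a).round(1))
E
python3 s.py .5525 -.0365 29.5 -.485 .3
python3 - <<'E'
from cell import *
o=get_obs(); print(o["tool_pos"],o["tool_rot"],o["qpos"],o["grip_width"],o["force"])
E
```

```text
0.001 -0.014 0 5.7 0;0.003 -0.029 0 11.3 0;0.007 -0.043 0 16.9 0;0.012 -0.057 0 22.5 0;0.018 -0.070 0 28.2 0;0.026 -0.083 0 33.8 0;0.035 -0.095 0 39.4 0;0.044 -0.106 0 45.0 0;
end [0.5393 0.0772] -15.5
[ 0.55059947 -0.03613423  0.03723154] [-179.77135745    0.21520814   29.50489874] [ 32.84765435  20.42269649 -36.75514716 107.27489291  14.25220346
  57.23704444 -70.52699653] 0.043243545182490004 [-0.13862389  0.07508238  0.00104055]
```

Request:
{"api": "drive_tool", "payload": {"moves": "0.001 -0.014 0 5.7 0;0.003 -0.029 0 11.3 0;0.007 -0.043 0 16.9 0;0.012 -0.057 0 22.5 0;0.018 -0.070 0 28.2 0;0.026 -0.083 0 33.8 0;0.035 -0.095 0 39.4 0;0.044 -0.106 0 45 0"}}

```text
time_s: 22.95
tool_pos: [0.5381, 0.0741, 0.0401]
tool_rot: [179.7, 0.0, -15.9]
force: [0.3, -6.9, -1.8]
grip_width: 0.0435
```

```bash
python3 s.py .5375 .0772 -15.5 .3 .795 6
python3 - <<'E'
from cell import *
o=get_obs(); print(o["tool_pos"],o["tool_rot"],o["qpos"],o["grip_width"],o["force"])
E
```

```text
0.002 -0.013 0 4.7 0;0.004 -0.025 0 9.5 0;0.006 -0.037 0 14.2 0;0.010 -0.049 0 18.9 0;0.014 -0.061 0 23.7 0;0.020 -0.072 0 28.4 0;
end [0.5757 0.1411] -43.9
[0.53806045 0.07406566 0.04005047] [ 1.79688749e+02  4.01261191e-02 -1.58557191e+01] [  17.8408984    18.19558871  -32.62358092  108.60324753   11.92445676
   56.68892595 -125.96627907] 0.043510592273664044 [ 0.29513353 -6.92744559 -1.81639496]
```

Joint 7 nears its limit, so I'll cap the yaw at -27° in this part of the stroke. The gap allows it.

Request:
{"api": "drive_tool", "payload": {"moves": "0.002 -0.013 0 3 0;0.004 -0.025 0 6 0;0.006 -0.037 0 8 0;0.010 -0.049 0 10 0;0.014 -0.061 0 11 0;0.019 -0.070 0 12 0;0.019 -0.070 0 12 0;0.019 -0.070 0 12 0"}}

```text
time_s: 23.75
tool_pos: [0.573, 0.1395, 0.0392]
tool_rot: [179.8, 0.3, -27.5]
force: [-4.6, -1.1, -1.1]
grip_width: 0.0438
```

```bash
cat > g.py <<'E'
from h import *
np.set_printoptions(precision=4,suppress=True)
o=get_obs(); print(o["time_s"],o["tool_pos"],o["tool_rot"],o["qpos"],o["force"],o["grip_width"])
K,T=cam("top"); im,d=read_camera("top"); P=cloud(K,T,d); hsv=cv2.cvtColor(im,cv2.COLOR_RGB2HSV)
A=np.array([.6838,.0371])
red=((hsv[...,0]<8)|(hsv[...,0]>172))&(hsv[...,1]>130)&(np.hypot(P[...,0]-A[0],P[...,1]-A[1])<.21)&(P[...,0]<.69)
n,lab,st,c=cv2.connectedComponentsWithStats(red.astype(np.uint8))
for i in range(1,n):
    if st[i][4]>=5:
        m=np.median(P[lab==i],0); r=m[:2]-A; print(st[i][4],m,"r",np.hypot(*r),"phi",np.radians(1.67)-np.arctan2(-r[1],-r[0]))
cv2.imwrite("pics/top_last.png",cv2.resize(im[60:220,160:373],(800,600))[...,::-1])
E
python3 g.py
```

```text
23.75 [0.573  0.1395 0.0392] [179.7644   0.275  -27.5082] [   9.5497   23.4685  -30.9914  101.9124   13.8255   58.7925 -144.1533] [-4.5937 -1.1424 -1.1174] 0.0438345238016396
25 [0.6425 0.0852 0.0819] r 0.06337722360899804 phi 0.891116940576147
```

```bash
python3 s.py .5745 .1396 -27.5 .78 -.02; python3 s.py .5338 .0322 2.8 -.02 -.795
```

```text
-0.004 0.015 0 9.8 0;-0.005 0.030 0 4.1 0;-0.006 0.045 0 -1.7 0;-0.004 0.060 0 -7.4 0;-0.002 0.075 0 -13.1 0;0.002 0.089 0 -18.9 0;0.008 0.103 0 -24.6 0;0.015 0.116 0 -30.3 0;
end [0.534  0.0297] 2.8
0.001 0.017 0 -5.6 0;0.003 0.031 0 -11.1 0;0.006 0.045 0 -16.7 0;0.011 0.059 0 -22.2 0;0.017 0.072 0 -27.8 0;0.025 0.085 0 -33.3 0;0.033 0.097 0 -38.9 0;0.043 0.107 0 -44.4 0;
end [ 0.5819 -0.073 ] 47.2
```

Request:
{"api": "drive_tool", "payload": {"moves": "-0.004 0.015 0 0 0;-0.005 0.030 0 0 0;-0.006 0.045 0 -1.7 0;-0.004 0.060 0 -7.4 0;-0.002 0.075 0 -13.1 0;0.002 0.089 0 -18.9 0;0.008 0.103 0 -24.6 0;0.015 0.116 0 -30.3 0"}}

```text
time_s: 24.6
tool_pos: [0.5348, 0.0313, 0.0408]
tool_rot: [-179.9, 0.0, 3.1]
force: [-2.6, 3.8, 1.2]
grip_width: 0.0434
```

Request:
{"api": "drive_tool", "payload": {"moves": "0.001 0.0145 0 -5.6 0;0.003 0.0285 0 -11.1 0;0.006 0.0425 0 -16.7 0;0.011 0.0565 0 -22.2 0;0.017 0.0695 0 -27.8 0;0.025 0.0825 0 -33.3 0;0.033 0.0945 0 -38.9 0;0.042 0.104 0 -44.4 0"}}

```text
time_s: 25.4
tool_pos: [0.5825, -0.0714, 0.0408]
tool_rot: [-179.9, -0.1, 47.4]
force: [-1.7, 3.7, 0.6]
grip_width: 0.0434
```

```bash
python3 g.py; python3 s.py .581 -.072 47.2 -.79 0
```

```text
25.4 [ 0.5825 -0.0714  0.0408] [-179.9313   -0.0789   47.3768] [ 36.3802  24.4939 -38.4433 102.3975  17.3495  59.1495 -51.1878] [-1.676   3.6892  0.6474] 0.04341748091596286
18 [0.6301 0.0073 0.0829] r 0.06143964591568113 phi -0.4765766377732667
0.001 -0.014 0 5.9 0;0.003 -0.029 0 11.6 0;0.007 -0.043 0 17.2 0;0.012 -0.057 0 22.9 0;0.018 -0.070 0 28.6 0;0.026 -0.083 0 34.2 0;0.035 -0.095 0 39.9 0;0.045 -0.106 0 45.5 0;
end [0.5339 0.0327] 1.7
```

Request:
{"api": "drive_tool", "payload": {"moves": "0.001 -0.014 0 5.9 0;0.003 -0.029 0 11.6 0;0.007 -0.043 0 17.2 0;0.012 -0.057 0 22.9 0;0.018 -0.070 0 28.6 0;0.026 -0.083 0 34.2 0;0.035 -0.095 0 39.9 0;0.045 -0.106 0 45.5 0"}}

```text
time_s: 26.25
tool_pos: [0.5344, 0.0284, 0.04]
tool_rot: [179.7, 0.1, 1.2]
force: [-0.4, -8.2, -2.4]
grip_width: 0.0433
```

```bash
python3 g.py; python3 s.py .534 .0325 1.7 0 .6; python3 s.py .534 .0325 1.7 0 .3
```

```text
26.25 [0.5344 0.0284 0.04  ] [179.6507   0.0579   1.1612] [  24.1528   17.477   -34.1912  109.7332   12.1037   56.3708 -104.4207] [-0.4056 -8.1776 -2.3618] 0.04332532588011432
0.000 -0.011 0 4.3 0;0.002 -0.023 0 8.6 0;0.004 -0.034 0 12.9 0;0.007 -0.045 0 17.2 0;0.010 -0.055 0 21.5 0;0.015 -0.065 0 25.8 0;0.020 -0.075 0 30.1 0;0.026 -0.085 0 34.4 0;
end [0.5576 0.1182] -32.7
-0.000 -0.006 0 2.2 0;0.000 -0.011 0 4.3 0;0.001 -0.017 0 6.5 0;0.002 -0.023 0 8.6 0;0.003 -0.028 0 10.8 0;0.004 -0.034 0 12.9 0;0.005 -0.039 0 15.1 0;0.007 -0.045 0 17.2 0;
end [0.5393 0.0772] -15.5
```

Request:
{"api": "drive_tool", "payload": {"moves": "0 -0.006 0 2.2 0;0 -0.011 0 4.3 0;0.001 -0.017 0 6.5 0;0.002 -0.023 0 8.6 0;0.003 -0.028 0 10.8 0;0.004 -0.034 0 12.9 0;0.005 -0.039 0 15.1 0;0.007 -0.045 0 17.2 0"}}

```text
time_s: 27.1
tool_pos: [0.5382, 0.0713, 0.0394]
tool_rot: [179.4, 0.2, -15.8]
force: [-6.9, -11.1, 2.9]
grip_width: 0.0437
```

Force rises to 13 N, possibly the dead stop. I'll press on gently.

Request:
{"api": "drive_tool", "payload": {"moves": "0 -0.001 0 0 0;0 -0.002 0 0 0;0.001 -0.004 0 0 0;0.001 -0.005 0 0 0;0.001 -0.006 0 0 0;0.001 -0.006 0 0 0;0.001 -0.006 0 0 0;0.001 -0.006 0 0 0"}}

```text
time_s: 27.9
tool_pos: [0.5394, 0.0777, 0.0391]
tool_rot: [179.4, 0.4, -15.7]
force: [-9.2, -9.8, 4.1]
grip_width: 0.0434
```

Request:
{"api": "drive_tool", "payload": {"moves": "0.001 -0.006 0 2 0;0.002 -0.012 0 4 0;0.003 -0.018 0 6 0;0.005 -0.024 0 7 0;0.007 -0.029 0 8 0;0.009 -0.034 0 9 0;0.009 -0.034 0 9 0;0.009 -0.034 0 9 0"}}

```text
time_s: 28.7
tool_pos: [0.5561, 0.1109, 0.0381]
tool_rot: [179.5, 0.5, -24.6]
force: [-9.3, -3.5, -0.6]
grip_width: 0.0436
```

```bash
python3 g.py
```

```text
28.7 [0.5561 0.1109 0.0381] [179.4954   0.4548 -24.6353] [  12.6204   21.2469  -31.251   104.9203   12.8923   58.041  -138.5426] [-9.282  -3.541  -0.5988] 0.043553993062876724
25 [0.634  0.0754 0.0817] r 0.06277987219401525 phi 0.6845117387160746
```

View pics/top_last.png

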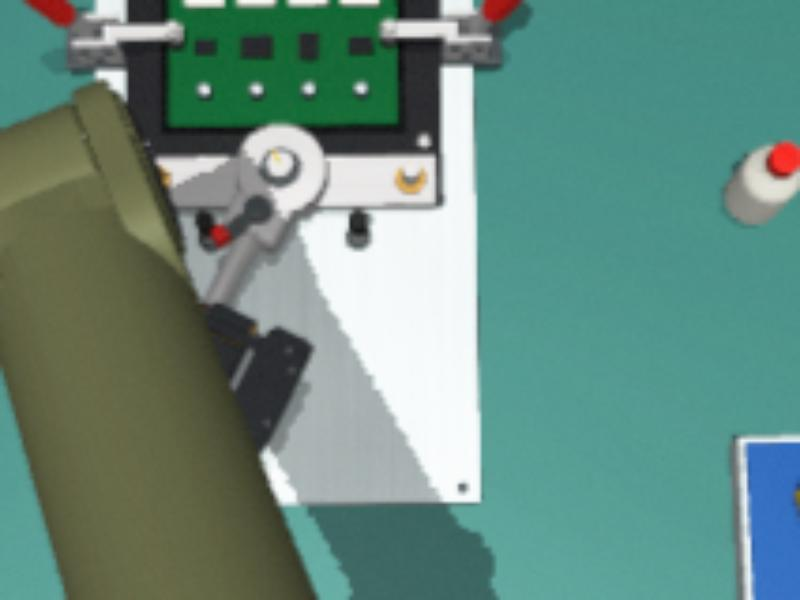

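The picture shows the handle at about +0.49 rad, the red tab at (220,236) on the clockwise side (tighten), and the screw still turning. Finishing this stroke.

```bash
python3 s.py .5596 .113 -24.5 .577 .785 6;  python3 s.py .5760 .1396 -27.5 .785 -.02
```

```text
-0.004 -0.006 0 8.9 0;-0.003 -0.011 0 10.9 0;-0.002 -0.016 0 12.8 0;-0.001 -0.021 0 14.8 0;0.001 -0.026 0 16.8 0;0.003 -0.031 0 18.8 0;
end [0.5746 0.14  ] -43.3
-0.005 0.015 0 10.0 0;-0.007 0.030 0 4.3 0;-0.007 0.045 0 -1.5 0;-0.006 0.060 0 -7.3 0;-0.003 0.075 0 -13.0 0;0.001 0.089 0 -18.8 0;0.007 0.103 0 -24.6 0;0.013 0.117 0 -30.3 0;
end [0.534  0.0297] 2.8
```

Request:
{"api": "drive_tool", "payload": {"moves": "-0.001 -0.006 0 1 0;-0.001 -0.011 0 2 0;-0.001 -0.016 0 3 0;0 -0.021 0 3 0;0.001 -0.026 0 3 0;0.003 -0.031 0 3 0;0.003 -0.031 0 3 0;0.003 -0.031 0 3 0"}}

```text
time_s: 29.55
tool_pos: [0.5734, 0.1391, 0.039]
tool_rot: [179.6, 0.3, -27.6]
force: [-9.9, -4.4, 1.2]
grip_width: 0.0437
```

Request:
{"api": "drive_tool", "payload": {"moves": "-0.004 0.015 0 0 0;-0.005 0.030 0 0 0;-0.006 0.045 0 -1.7 0;-0.004 0.060 0 -7.4 0;-0.002 0.075 0 -13.1 0;0.002 0.089 0 -18.9 0;0.008 0.103 0 -24.6 0;0.015 0.116 0 -30.3 0"}}

```text
time_s: 30.35
tool_pos: [0.537, 0.0319, 0.041]
tool_rot: [-179.9, -0.1, 3.1]
force: [-1.3, 2.5, 0.9]
grip_width: 0.0432
```

Request:
{"api": "drive_tool", "payload": {"moves": "0.001 0.0145 0 -5.6 0;0.003 0.0285 0 -11.1 0;0.006 0.0425 0 -16.7 0;0.011 0.0565 0 -22.2 0;0.017 0.0695 0 -27.8 0;0.025 0.0825 0 -33.3 0;0.033 0.0945 0 -38.9 0;0.042 0.104 0 -44.4 0"}}

```text
time_s: 31.15
tool_pos: [0.584, -0.0702, 0.0409]
tool_rot: [-180.0, -0.1, 47.4]
force: [-1.8, 2.5, 1.3]
grip_width: 0.0436
```

Request:
{"api": "drive_tool", "payload": {"moves": "0 -0.007 0 3 0;0.001 -0.014 0 5.9 0;0.002 -0.021 0 8.7 0;0.003 -0.028 0 11.5 0;0.005 -0.035 0 14.3 0;0.007 -0.042 0 17 0;0.007 -0.042 0 17 0;0.007 -0.042 0 17 0"}}

```text
time_s: 31.95
tool_pos: [0.5583, -0.0377, 0.0408]
tool_rot: [179.9, -0.1, 30.2]
force: [-0.8, -0.6, 0.9]
grip_width: 0.0434
```

```bash
python3 s.py .5565 -.0385 30.2 -.5 -.1; python3 s.py .5353 .0177 7.4 -.1 .3
```

```text
-0.002 -0.008 0 2.7 0;-0.001 -0.016 0 5.6 0;-0.000 -0.023 0 8.5 0;0.001 -0.031 0 11.3 0;0.003 -0.038 0 14.2 0;0.005 -0.045 0 17.1 0;0.007 -0.052 0 19.9 0;0.010 -0.059 0 22.8 0;
end [0.535  0.0178] 7.4
-0.000 -0.008 0 2.9 0;0.001 -0.015 0 5.7 0;0.001 -0.023 0 8.6 0;0.003 -0.030 0 11.5 0;0.004 -0.037 0 14.3 0;0.006 -0.044 0 17.2 0;0.009 -0.052 0 20.1 0;0.012 -0.059 0 22.9 0;
end [0.5393 0.0772] -15.5
```

Request:
{"api": "drive_tool", "payload": {"moves": "-0.001 -0.008 0 2.7 0;-0.001 -0.016 0 5.6 0;0 -0.023 0 8.5 0;0.001 -0.031 0 11.3 0;0.003 -0.038 0 14.2 0;0.005 -0.045 0 17.1 0;0.007 -0.052 0 19.9 0;0.007 -0.052 0 19.9 0"}}

```text
time_s: 32.75
tool_pos: [0.5401, 0.0085, 0.041]
tool_rot: [179.7, -0.3, 10.2]
force: [3.5, -5.7, -1.7]
grip_width: 0.0436
```

Request:
{"api": "drive_tool", "payload": {"moves": "0 -0.006 0 2 0;0.001 -0.012 0 4 0;0.001 -0.018 0 6 0;0.002 -0.024 0 8 0;0.003 -0.03 0 10 0;0.004 -0.036 0 12 0;0.004 -0.036 0 12 0;0.004 -0.036 0 12 0"}}

```text
time_s: 33.55
tool_pos: [0.5366, 0.0432, 0.0408]
tool_rot: [179.7, -0.2, -1.8]
force: [1.9, -8.0, 1.6]
grip_width: 0.0438
```

Request:
{"api": "drive_tool", "payload": {"moves": "0 -0.006 0 2 0;0.001 -0.012 0 4 0;0.001 -0.018 0 6 0;0.002 -0.024 0 8 0;0.003 -0.03 0 10 0;0.004 -0.036 0 12 0;0.004 -0.036 0 12 0;0.004 -0.036 0 12 0"}}

```text
time_s: 34.35
tool_pos: [0.5401, 0.0836, 0.0401]
tool_rot: [-180.0, -0.0, -13.7]
force: [1.0, -0.8, 0.7]
grip_width: 0.0438
```

```bash
python3 g.py
```

```text
34.35 [0.5401 0.0836 0.0401] [-179.9699   -0.0004  -13.6609] [  17.3872   18.5412  -33.0512  108.2712   11.9588   56.5926 -124.5934] [ 1.0496 -0.7816  0.6528] 0.043828899262753206
15 [0.6264 0.0612 0.0839] r 0.06224478910398326 phi 0.42644571469643167
```

Request:
{"api": "drive_tool", "payload": {"moves": "0.001 -0.006 0 2 0;0.002 -0.012 0 4 0;0.004 -0.018 0 6 0;0.006 -0.024 0 8 0;0.008 -0.03 0 9 0;0.009 -0.034 0 10 0;0.009 -0.034 0 10 0;0.009 -0.034 0 10 0"}}

```text
time_s: 35.2
tool_pos: [0.5525, 0.1107, 0.0387]
tool_rot: [179.5, 0.4, -23.8]
force: [-7.5, -6.2, 5.3]
grip_width: 0.0435
```

```bash
python3 g.py
```

```text
35.2 [0.5525 0.1107 0.0387] [179.4733   0.3824 -23.8007] [  12.7917   20.7917  -31.4481  105.4428   12.8036   57.9066 -137.7701] [-7.4941 -6.2133  5.2855] 0.04345927695831251
22 [0.6333 0.0752 0.0815] r 0.0633040591361289 phi 0.6752535227901847
5 [0.59   0.086  0.0602] r 0.1057902686958675 phi 0.509509718146333
```

View pics/top_last.png

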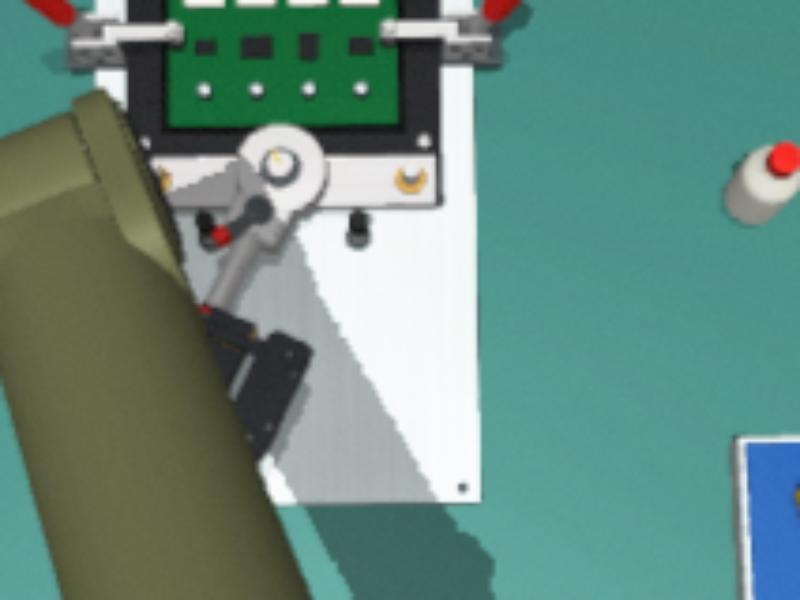

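The handle is at about +0.5 rad and the tab at (222,235) is still on tighten. I'll measure screw progress from the sink of the ratchet head (8 mm per turn) and the yellow mark on the screw top.

```bash
cat > k.py <<'E'
from h import *
np.set_printoptions(precision=2,suppress=True)
K,T=cam("top"); A=np.array([.6838,.0371])
def meas(im,d):
    P=cloud(K,T,d); r=np.hypot(P[...,0]-A[0],P[...,1]-A[1])
    ring=(r<.021)&(r>.011)&(P[...,0]>A[0]-.002)&(P[...,2]>.055)&(P[...,2]<.075)
    base=(abs(P[...,2]-.012)<.012)&(P[...,1]<-.03)&(P[...,1]>-.085)&(P[...,0]>.5)&(P[...,0]<.62)
    hsv=cv2.cvtColor(im,cv2.COLOR_RGB2HSV); ye=(r<.012)&(hsv[...,0]>15)&(hsv[...,0]<38)&(hsv[...,1]>50)&(P[...,2]>.07)
    v,u=np.nonzero(ye); w=hsv[...,1][ye].astype(float)
    top=(r<.02)&(P[...,2]>.0725); vv,uu=np.nonzero(top); 
    print("ring z",1000*P[ring][:,2].mean(),ring.sum(),"plate",1000*P[base][:,2].mean(),"mark n",len(u),"uv",(u*w).sum()/max(w.sum(),1),(v*w).sum()/max(w.sum(),1),"cap uv",uu.mean(),vv.mean(),len(uu))
for f in ("top0","top1"): z=np.load(f+".npz"); meas(z["im"],z["d"])
for _ in range(3): meas(*read_camera("top"))
E
python3 k.py
```

```text
ring z 66.47750482620384 88 plate 10.817345659893833 mark n 5 uv 232.1147132169576 103.72568578553616 cap uv 234.0 103.26829268292683 41
ring z 66.58161765325241 88 plate 10.877497292241515 mark n 5 uv 232.30941704035874 103.64798206278027 cap uv 234.23809523809524 103.23809523809524 42
ring z 64.8769434098001 85 plate 10.80542015197648 mark n 4 uv 233.19777158774374 101.2284122562674 cap uv 234.3684210526316 103.13157894736842 38
ring z 64.73504891018555 85 plate 10.864683480820354 mark n 4 uv 233.1943661971831 101.22535211267606 cap uv 234.29268292682926 103.14634146341463 41
ring z 64.58097795930662 86 plate 10.853084254983626 mark n 4 uv 233.19832402234636 101.23184357541899 cap uv 234.41463414634146 103.29268292682927 41
```

Request:
{"api": "drive_tool", "payload": {"moves": "0 -0.006 0 1 0;0 -0.011 0 2 0;0 -0.016 0 3 0;0.001 -0.021 0 3 0;0.002 -0.026 0 3 0;0.004 -0.031 0 3 0;0.004 -0.031 0 3 0;0.004 -0.031 0 3 0"}}

```text
time_s: 36.2
tool_pos: [0.5739, 0.142, 0.0404]
tool_rot: [-179.9, -0.1, -26.7]
force: [-0.4, 0.1, -0.2]
grip_width: 0.0432
```

```bash
python3 k.py | tail -3; python3 g.py
```

```text
ring z 64.44342537277045 85 plate 10.858277038947845 mark n 4 uv 233.20055710306406 101.23676880222841 cap uv 234.44117647058823 103.17647058823529 34
ring z 64.62022305755895 84 plate 10.790649646660464 mark n 4 uv 233.19553072625698 101.22625698324022 cap uv 234.08333333333334 103.36111111111111 36
ring z 64.76398901548018 85 plate 10.975362854133335 mark n 4 uv 233.19777158774374 101.23119777158774 cap uv 234.25 103.27777777777777 36
36.35 [0.5738 0.1414 0.0406] [-179.9247   -0.0894  -26.7254] [   9.4714   23.1646  -31.0275  102.125    13.7908   58.374  -143.5074] [ 0.5605 -0.0945 -0.0984] 0.04341933792174017
25 [0.6436 0.0858 0.0812] r 0.06312283683510546 phi 0.9098242932982711
```

The head has sunk 1.8 mm and the mark has turned about 75°, so the screw has turned roughly 1.3–1.4 rad. The mark did not move in the last push, though, so it may already be at the stop with the ratchet skipping. I'll test with another stroke, checking mark and force step by step.

Request:
{"api": "drive_tool", "payload": {"moves": "-0.004 0.015 0 0 0;-0.005 0.030 0 0 0;-0.006 0.045 0 -1.7 0;-0.004 0.060 0 -7.4 0;-0.002 0.075 0 -13.1 0;0.002 0.089 0 -18.9 0;0.008 0.103 0 -24.6 0;0.015 0.116 0 -30.3 0"}}

```text
time_s: 37.2
tool_pos: [0.533, 0.0316, 0.0401]
tool_rot: [-179.9, 0.1, 3.8]
force: [-2.1, 3.3, 1.5]
grip_width: 0.0433
```

Request:
{"api": "drive_tool", "payload": {"moves": "0.001 0.0145 0 -5.6 0;0.003 0.0285 0 -11.1 0;0.006 0.0425 0 -16.7 0;0.011 0.0565 0 -22.2 0;0.017 0.0695 0 -27.8 0;0.025 0.0825 0 -33.3 0;0.033 0.0945 0 -38.9 0;0.042 0.104 0 -44.4 0"}}

```text
time_s: 38.0
tool_pos: [0.5806, -0.0712, 0.0397]
tool_rot: [-179.8, 0.1, 48.2]
force: [-3.5, 1.9, 2.9]
grip_width: 0.0435
```

Request:
{"api": "drive_tool", "payload": {"moves": "0 -0.007 0 3 0;0.001 -0.014 0 5.9 0;0.002 -0.021 0 8.7 0;0.003 -0.028 0 11.5 0;0.005 -0.035 0 14.3 0;0.007 -0.042 0 17 0;0.009 -0.049 0 19.5 0;0.011 -0.054 0 21.5 0"}}

```text
time_s: 38.8
tool_pos: [0.5499, -0.0282, 0.0402]
tool_rot: [179.8, -0.0, 26.3]
force: [1.1, -1.8, -1.5]
grip_width: 0.0435
```

```bash
python3 k.py | tail -1; python3 g.py
```

```text
ring z 65.0566887419358 69 plate nan mark n 0 uv 0.0 0.0 cap uv nan nan 0
38.95 [ 0.5495 -0.0272  0.0402] [179.9353   0.0319  26.4694] [ 31.5772  19.6365 -36.2891 107.6746  13.7967  57.0541 -74.2278] [-0.8507 -0.5955 -0.3064] 0.043703489228968516k.py:11: RuntimeWarning: Mean of empty slice.
  print("ring z",1000*P[ring][:,2].mean(),ring.sum(),"plate",1000*P[base][:,2].mean(),"mark n",len(u),"uv",(u*w).sum()/max(w.sum(),1),(v*w).sum()/max(w.sum(),1),"cap uv",uu.mean(),vv.mean(),len(uu))
  ret = ret.dtype.type(ret / rcount)
```

Request:
{"api": "drive_tool", "payload": {"moves": "0 -0.006 0 2 0;0.001 -0.012 0 4.3 0;0.001 -0.018 0 6.5 0;0.002 -0.024 0 8.7 0;0.003 -0.03 0 11 0;0.004 -0.036 0 13.2 0;0.004 -0.036 0 13.2 0;0.004 -0.036 0 13.2 0"}}

```text
time_s: 39.8
tool_pos: [0.5384, 0.0045, 0.0401]
tool_rot: [179.8, -0.1, 13.2]
force: [2.5, -6.4, -1.6]
grip_width: 0.0435
```

Request:
{"api": "drive_tool", "payload": {"moves": "0 -0.004 0 1.5 0;0 -0.008 0 3 0;0.001 -0.012 0 4.5 0;0.001 -0.016 0 6 0;0.002 -0.02 0 7.5 0;0.002 -0.02 0 7.5 0;0.002 -0.02 0 7.5 0;0.002 -0.02 0 7.5 0"}}

```text
time_s: 40.6
tool_pos: [0.5356, 0.0223, 0.04]
tool_rot: [179.7, -0.0, 5.6]
force: [1.3, -9.6, -2.3]
grip_width: 0.0437
```

Request:
{"api": "drive_tool", "payload": {"moves": "0 -0.004 0 1.5 0;0 -0.008 0 3 0;0.001 -0.012 0 4.5 0;0.001 -0.016 0 6 0;0.002 -0.02 0 7.5 0;0.002 -0.02 0 7.5 0;0.002 -0.02 0 7.5 0;0.002 -0.02 0 7.5 0"}}

```text
time_s: 41.4
tool_pos: [0.5347, 0.0427, 0.0399]
tool_rot: [179.7, 0.0, -1.9]
force: [0.4, -9.3, 0.3]
grip_width: 0.0434
```

```bash
python3 k.py 2>&1| tail -1; python3 g.py
```

```text
ring z 64.71403431934664 59 plate 10.783584515358779 mark n 0 uv 0.0 0.0 cap uv 236.4 101.4 5
41.55 [0.5347 0.0427 0.0399] [179.6594   0.0402  -1.8512] [  22.3355   17.5797  -33.8839  109.5752   12.0567   56.3929 -108.9046] [ 0.3891 -9.3197  0.6243] 0.04382254014330293
```

Request:
{"api": "drive_tool", "payload": {"moves": "0 -0.004 0 1.5 0;0 -0.008 0 3 0;0.001 -0.012 0 4.5 0;0.001 -0.016 0 6 0;0.002 -0.02 0 7.5 0;0.002 -0.02 0 7.5 0;0.002 -0.02 0 7.5 0;0.002 -0.02 0 7.5 0"}}

```text
time_s: 42.4
tool_pos: [0.5367, 0.065, 0.0398]
tool_rot: [179.8, 0.1, -9.3]
force: [-2.2, -5.4, 1.8]
grip_width: 0.0437
```

Request:
{"api": "drive_tool", "payload": {"moves": "0 -0.004 0 1.5 0;0 -0.008 0 3 0;0.001 -0.012 0 4.5 0;0.001 -0.016 0 6 0;0.002 -0.02 0 7.5 0;0.002 -0.02 0 7.5 0;0.002 -0.02 0 7.5 0;0.002 -0.02 0 7.5 0"}}

```text
time_s: 43.2
tool_pos: [0.5417, 0.0845, 0.0398]
tool_rot: [179.8, 0.1, -16.8]
force: [-2.1, -4.6, 1.2]
grip_width: 0.0437
```

```bash
python3 k.py 2>&1| tail -1; python3 g.py
```

```text
ring z 64.90336229238082 90 plate 10.837427197267559 mark n 4 uv 233.20111731843576 101.23184357541899 cap uv 234.1891891891892 103.10810810810811 37
43.35 [0.5418 0.0846 0.0398] [179.7845   0.0693 -16.7792] [  16.5014   18.7659  -32.3386  107.9112   12.042    56.8318 -127.9057] [-2.0172 -4.2791  2.6251] 0.04319618425824234
18 [0.6268 0.0619 0.0826] r 0.06213517355470791 phi 0.439817172729671
```

The screw mark has not moved since stroke 2, at pixel (233.2, 101.2) every time. Stroke 4 still put 9–10 N on the grip, about 1.4 Nm. That is more than the 1.1 Nm needed to drive the screw, so it is at its dead stop. I'll lift off and recheck the lever from above.

Request:
{"api": "drive_tool", "payload": {"moves": "0 0.004 0 0 0.2;0 0.006 -0.02 0 0.5;0 0.006 -0.06 0 0.5;0 0.006 -0.1 0 0.5;0 0.006 -0.14 0 0.5;0.03 0.006 -0.16 0 0.5;0.03 0.006 -0.16 0 0.5;0.03 0.006 -0.16 0 0.5"}}

```text
time_s: 44.2
tool_pos: [0.5696, 0.0731, 0.2]
tool_rot: [-179.9, 0.0, -16.7]
force: [-0.1, -0.1, 0.2]
grip_width: 0.0654
```

```bash
sed -i 's/A=np.array(\[.683,.0385\])/A=np.array([.6838,.0371])/' f.py; python3 f.py pics/w6.png 2>&1 | grep -v -i -e warn -e fitLine; python3 - <<'E'
import cv2; im=cv2.imread('pics/w6.png'); a=im[20:212,120:376]; cv2.imwrite('pics/w6c.png',cv2.resize(a,(800,600),interpolation=cv2.INTER_CUBIC))
E
```

```text
44.2 [0.5696 0.0731 0.2   ] [-179.9431    0.0162  -16.745 ] [-0.1303 -0.0944  0.2187] 0.06538605287482735
red [242 124  11  12  99] topmean [0.6285 0.0622 0.0839] r 0.06072780062854215 ang from -x (cw+) 0.4558077496324255
red [253 169  17   7  95] topmean [0.5811 0.0615 0.0609] r 0.10556904984867847 ang from -x (cw+) 0.26192232327466713
red [258 247  15   7  72] topmean [0.4944 0.0824 0.0611] r 0.1947135586987005 ang from -x (cw+) 0.2638181835687491
handle line [ 0.9709 -0.2396  0.5509  0.0688] ratchet 0.27112206755432583 1956 offset from axis 0.0010915580534633512
```

View pics/w6c.png

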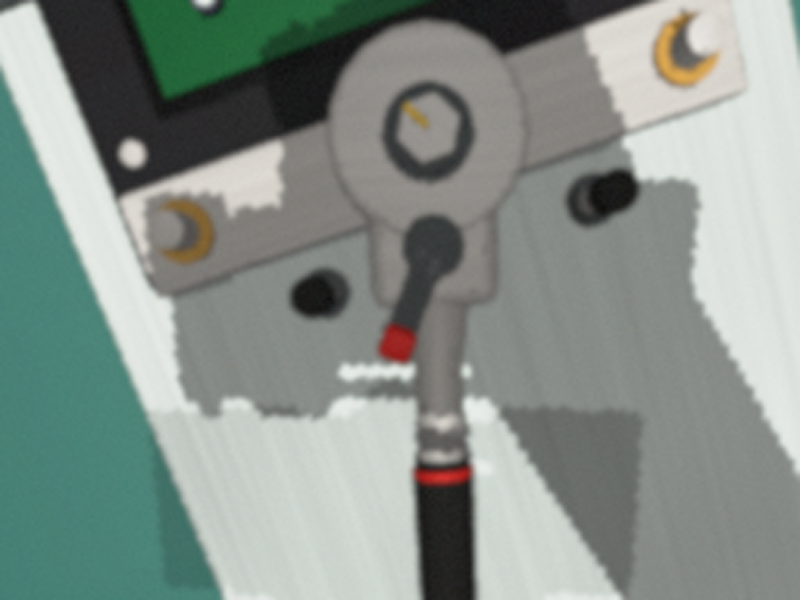

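In the close crop the red tab at (397,343) is on the clockwise side of the handle. It measures about 0.40 rad, and the stop is 0.42. The screw mark has turned, and nothing is in contact with the robot. Handing in after a last look at the tray and the other items.

```bash
python3 - <<'E'
from h import *
np.set_printoptions(precision=3,suppress=True)
im,d=read_camera("top"); K,T=cam("top"); P=cloud(K,T,d); hsv=cv2.cvtColor(im,cv2.COLOR_RGB2HSV)
z0=np.load("top0.npz"); 
ye=(hsv[...,0]>20)&(hsv[...,0]<35)&(hsv[...,1]>120)&(P[...,1]<-.25)&(P[...,2]>.06)
print(cv2.minAreaRect(P[ye][:,:2].astype(np.float32)))
for n in("flux_bottle","driver","solder_reel"):
    r=pinpoint("top",n); print(n,[(np.round(q["uv"]),round(q["conf"],2)) for q in r[:2]])
sign_off(); print(get_obs()["time_s"])
E
```

```text
((0.44527214765548706, -0.3428885042667389), (0.08906351029872894, 0.05995144322514534), 15.112311363220215)
flux_bottle [(array([362., 111.]), 0.53)]
driver []
solder_reel []
the job is handed in; nothing more can be done
the job is handed in; nothing more can be done
```

I handed the job in with every step carried out. The handle still moved forward after the clamp screw stopped, so I judged that the screw is hard down instead of feeling a solid stop.

- **Tray:** The small yellow tray is on the middle of the blue stand, about 2 mm off centre. All five spacers were in it when I checked after setting it down, and it had not moved at the last look.
- **Lever:** It reads about +0.40 rad, and the stop is at 0.42. My first push left it short, so I pushed again until the handle itself began to move. It was still on tighten at the end.
- **Screw:** I made four strokes, the last one partial. The ratchet head sank about 1.8 mm, which is roughly 1.4 rad of turn; the mark on the screw top gave about 1.3. The mark did not move in strokes 3 and 4.
- **Dead stop:** In stroke 4 the handle still took 9–10 N at the grip, about 1.4 Nm. That is more than the 1.1 Nm needed to turn the screw, so I take the ratchet to be skipping at the stop.
- **Other items:** The arm never went near the screwdriver, the solder reel or the flux bottle. In the last picture the detector found the bottle within a few pixels of its old place. It found neither the screwdriver nor the reel, and I did not check why.

The last clock reading was 44.2 s, and a few camera calls followed before I handed in.

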